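# Set and lock the plating turntable

## Task

Push the plating turntable round by its upright finger post, without gripping it, until the black index line on the white disc lines up with the white line on the sliding marker at the edge of the scale, then push the lock lever round by its pin until it is fully over against its stop. Only push gently with the fingertips or the outside of the fingers: nothing is gripped or lifted, the petri dish stays in its seat on the disc, and the marker and the things standing around are left alone.

Things in the scene. Friction and masses are not known exactly. Their poses are not given: they have to be found in the camera images.
- turntable: fixed instrument: grey base plate 250 x 375 x 12 mm (top at z = 13 mm) with a round aluminium scale flange (228 mm diameter, top 26 mm above the bench, black ticks every 10 degrees). Origin on the dial's axis at bench height; z up; at yaw 0 its x points away from the robot. The plate spans x -125..+125 and y -245..+130 mm in this frame. The lock lever's pivot stands at x +50, y -150 mm in this frame.
- dial (a joint): angle of the white turntable disc (182 mm diameter, top face 31 mm above the bench) about its vertical axis, rad, growing anticlockwise seen from above. It turns freely either way without end (no stop in use), held only by friction of 0.14 N m (about 2 N at the post), and stays where it is left. At 0 the index line points along the turntable's -x and the finger post stands opposite, on +x.
- marker (a joint): angle of the sliding marker about the same axis, rad, anticlockwise from above; at 0 its line lies on the turntable's -x. The dial is set when joint dial equals joint marker (give or take whole turns). Do not move it.
- lock_lever (a joint): angle of the lock lever, rad, growing clockwise seen from above: 0 = unlocked, arm pointing along the turntable's -y; 1.57 = locked at its stop, arm pointing along the turntable's -x. Friction 0.12 N m (under 2 N at the pin); it stays where it is left.
- dial_mark (a point): outer end of the black index line (3 mm wide, 30 mm long, radial) on the rim of the white disc, 91 mm from the dial's axis, 31 mm above the bench. The line lies opposite the finger post.
- marker_line (a point): inner end, 91 mm from the dial's axis, of the white radial line (3 mm wide) on the small dark steel marker clipped to the edge of the scale flange (marker 18 mm wide, from 93 to 120 mm from the axis, top 32 mm above the bench), on the side towards the robot
- finger_post (a point): centre of the top of the dark steel finger post on the disc: round, 16 mm diameter (22 mm at the foot, 18 mm near the top), 72 mm from the dial's axis, from 31 to 81 mm above the bench
- lever_pin (a point): centre of the top of the upright dark steel pin at the end of the lock lever: round, 16 mm diameter, 70 mm from the lever's pivot, from 30 to 69 mm above the bench; the lever's flat arm below it is 14 mm wide with its top 34 mm above the bench
- dish: loose petri dish (clear rim, pale filling), 92 mm diameter, 16 mm high, lying in a 4 mm high round lip (106 mm outside diameter) at the middle of the disc; origin at the centre of its underside; its top is 47 mm above the bench
- flask: loose stoppered conical flask, 63 mm diameter, 139 mm high, a bystander to the right; origin at the centre of its underside
- bottle: loose screw-cap bottle, 57 mm diameter, 104 mm high, a bystander to the left; origin at the centre of its underside
- tape: loose roll of tape lying flat, 104 mm diameter, 25 mm high, a bystander to the right near the bench edge; origin at the centre of its underside
Not all that is in view belongs to the job. What is shaped like the dish but blue, green or red is not meant.

How it is judged:
By the outcome, as a careful person would: the job done as asked, in the order asked, and still so for the second after the job is handed in, with the robot touching nothing.
It also fails if it takes over 61 s, if anything falls off the work surface, if the arm or the gripper's body presses on something with over 40 N, if the wrist force passes 120 N, or if a joint passes its speed limit or range.

## Robot

A 6-joint arm with a two-finger parallel gripper is mounted at the origin on a cart in front of the work surface, level with it; the furniture and walls round the work are solid. World frame = base frame: x ahead of the robot, y to its left, z up, the work surface at z = 0. Lengths are in mm, angles in rad, forces in N, time in s.
With the tool pointing down it reaches from about 300 to 950 mm from the base axis. Payload 3.1 kg.
Tool frame: the origin (TCP) lies on the centre line of the jaws, within the pads' length; the fingertips stand 17 mm ahead of it and the grasp point (between the pads) lies 2 mm behind it (ctrl.tip_extent is the distance from the TCP to the fingertips, in mm); z points along the fingers, y is the line along which they close (so a half turn about z gives the same grasp; the last joint's range is limited). The gripper opens to 85 mm and grips with 20 to 120 N. Pads are 22 mm wide; open, the fingers measure 114 mm over their backs; the gripper's body (76 mm by 85 mm) begins 54 mm behind the grasp point. The pads swing forward as they close: fully open they stand 13 mm farther back than shut.
Start: joints at [-1.255, 0.308, 1.634, -0, 1.2, -0.07], TCP at [235.162, -579.077, 216.872] pointing down, gripper open.
Joint ranges: [-3.06, 3.06], [-0.79, 1.96], [0.05, 2.63], [-1.19, 4.34], [0.05, 2.64], [-2.94, 2.94]. Speed limits (rad/s): [2.79, 2.79, 3.14, 3.14, 3.14, 3.14].

## Interface

Orientations are given as a unit quaternion [w, x, y, z].
In Python, from rig import ctrl, optics gives the robot as it stands. The module is installed in compiled form; this text tells all that it offers.
- The arm moves only by the shell command python3 -m pendant 'ROWS' [FORCE]. ROWS is JSON, a list of rows, each a list of 7 numbers: the shift along the tool's x, y, z in units of 20 mm (1.0 is 20 mm), then the turn, a rotation vector about the tool's x, y, z in units of 4 degrees (1.0 is 4 degrees), then the closure, from -1 (fully open) to 1 (shut). In form: [[dx, dy, dz, rx, ry, rz, hand], ...]. A call has 1 to 5 rows; each row shifts and turns the commanded pose from where the row before left it, along the tool's axes as they then stand; what a row does not reach is not made up. A row lasts 1/12 s, in which the tool goes at most 41.7 mm and 7.16 degrees, less where a joint would pass 70% of its speed; a pose out of reach is approached as far as the arm can. A call with a number of a shift or a turn outside -1 to 1 is refused whole. A call with a gripper value outside its range is refused whole. The fingers move at their own pace and stop on an object; FORCE is the grip in N (left out, the last holds). Time passes only in rows, so rows that do not move let the fingers close. It gives the time, the measured TCP pose, the force, the opening and the grip force at its end, in the units of the state.
- ctrl.get_state(): the state, without advancing time (a new reading comes with each control period).
- optics.capture(name): name is "scene" or "side" or "wrist"; returns a dict with "image" (400x640x3 uint8, red, green, blue), "fx", "fy", "cx", "cy" (pixels), "position" and "orientation" of the camera in the world. Camera axes: x right, y up, looking along -z (the intrinsics and any distortion apply to the point x, -y, -z); pixel columns grow to the right and rows downward; lengths in mm; the calibration is good to about 2 mm. A picture is of the moment at which its call begins. There is no depth.
- ctrl.finish_job(): hands the job in; it is judged then, once.
The state is a dict: "time": time; "joints": joint angles; "joint_velocities": joint speeds; "tau": joint torques, N m; "ee_pos": TCP position; "eef_rot": TCP orientation; "force": force on the tool from outside, world axes, zero at the start; "ft_torque": the same for the moment, N m; "opening": finger opening in mm; "grip_force": force on a finger pad.
Only numpy, scipy, OpenCV 4.12 (cv2) and the standard library are available. Lean on these libraries where they do the work, as an engineer would, in place of code of your own. Each camera call takes 0.05 s, during which the arm holds its last target. There are 200 camera calls.

## Working session

There is one attempt and no reset: what is moved stays moved. The work goes in short steps, Python scripts to look and compute and a shell command to move; the robot and the scene stay as the last step left them, time stands still between calls to the robot, and variables do not carry over. Pictures are saved under pics/ and viewed, at most 10 in all, crops included, and the job is handed in when it is done.

```bash
mkdir -p pics; python3 - <<'E'
from rig import ctrl,optics
import cv2,pickle
for n in("scene","side"):
    c=optics.capture(n); cv2.imwrite(f"pics/{n}0.png",c["image"][:,:,::-1]); pickle.dump(c,open(f"{n}0.pkl","wb"))
    print({k:v for k,v in c.items() if k!="image"})
s=ctrl.get_state();print(s,ctrl.tip_extent)
E
```

```text
{'fx': 480.1644925222989, 'fy': 480.1644925222989, 'cx': 318.01400296830377, 'cy': 201.06446394277287, 'position': array([-829.14347604,  749.55075999,  805.27286204]), 'orientation': array([-0.44982706, -0.27993552,  0.46037001,  0.71228588])}
{'fx': 487.5691674564849, 'fy': 487.5691674564849, 'cx': 320.46720152668223, 'cy': 204.25777778840916, 'position': array([  178.71596467, -1319.50384323,  1082.76282674]), 'orientation': array([ 0.88086586,  0.45394644, -0.0605971 , -0.11973284])}
{'time': 0.1, 'joints': array([-1.25471109e+00,  3.08913014e-01,  1.63507553e+00, -1.34559426e-05,
        1.19973106e+00, -6.97115880e-02]), 'joint_velocities': array([ 0.00114289, -0.00055559, -0.00210625,  0.00092259, -0.00144188,
        0.00173676]), 'tau': array([-5.44596901e-05, -4.16407228e+01, -2.77644628e+01, -4.86366019e-06,
        4.02484453e-03, -1.42155881e-05]), 'ee_pos': array([ 234.90274649, -578.32013558,  215.75728041]), 'eef_rot': array([-1.05464882e-03,  9.81451697e-01,  1.91706641e-01, -1.36895359e-04]), 'force': array([ 0.09165897, -0.27313014,  0.04403653]), 'ft_torque': array([ 0.0073539 ,  0.04508076, -0.01312232]), 'grip_force': 0.0, 'opening': 85.23101284825321} 17.0
```

View pics/scene0.png

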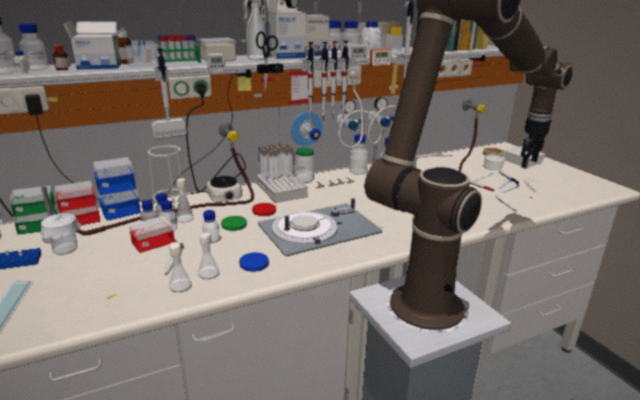

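View pics/side0.png

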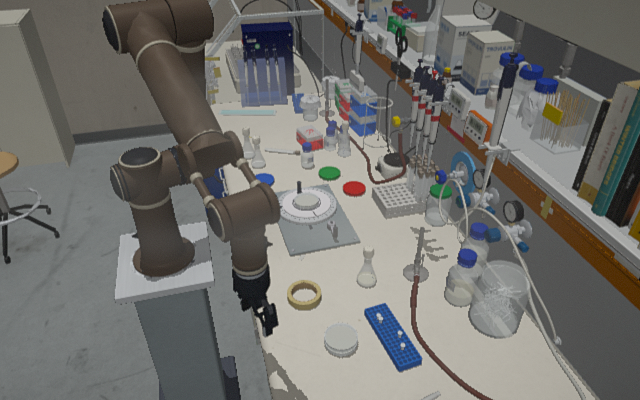

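Scene: the plate is around px (320,225), with the post at about (287,222). Side: the disc is around (307,203) and the lever near (333,228). I'll enlarge both.

```bash
python3 - <<'E'
import cv2,numpy as np
a=cv2.imread("pics/scene0.png")[190:255,250:390];b=cv2.imread("pics/side0.png")[168:258,262:366]
cv2.imwrite("pics/sc_crop.png",cv2.resize(a,None,fx=5.7,fy=5.7,interpolation=cv2.INTER_CUBIC))
cv2.imwrite("pics/si_crop.png",cv2.resize(b,None,fx=6.5,fy=6.5,interpolation=cv2.INTER_CUBIC))
E
cat > h.py <<'E'
import numpy as np,pickle,cv2
from scipy.spatial.transform import Rotation as R
def rot(q): return R.from_quat([q[1],q[2],q[3],q[0]])
def ray(c,u,v):
    d=rot(c["orientation"]).apply([(u-c["cx"])/c["fx"],-(v-c["cy"])/c["fy"],-1]); return c["position"],d
def at(c,u,v,z):
    p,d=ray(c,u,v); return p+d*(z-p[2])/d[2]
def proj(c,P):
    q=rot(c["orientation"]).inv().apply(np.atleast_2d(P)-c["position"]); return np.c_[c["cx"]+c["fx"]*q[:,0]/-q[:,2],c["cy"]-c["fy"]*q[:,1]/-q[:,2]]
E
```

```text
(no output)
```

View pics/sc_crop.png

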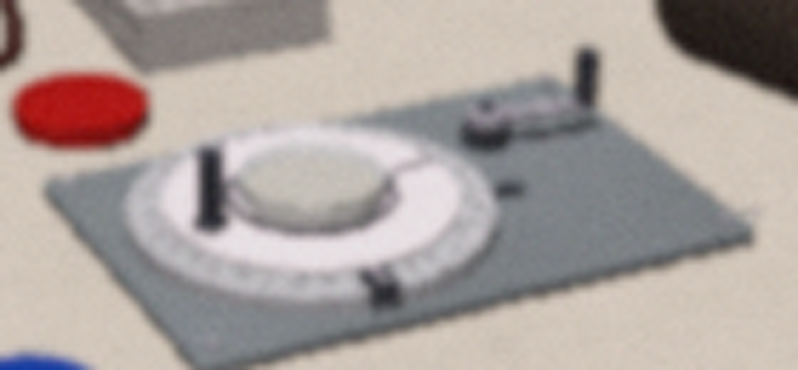

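View pics/si_crop.png

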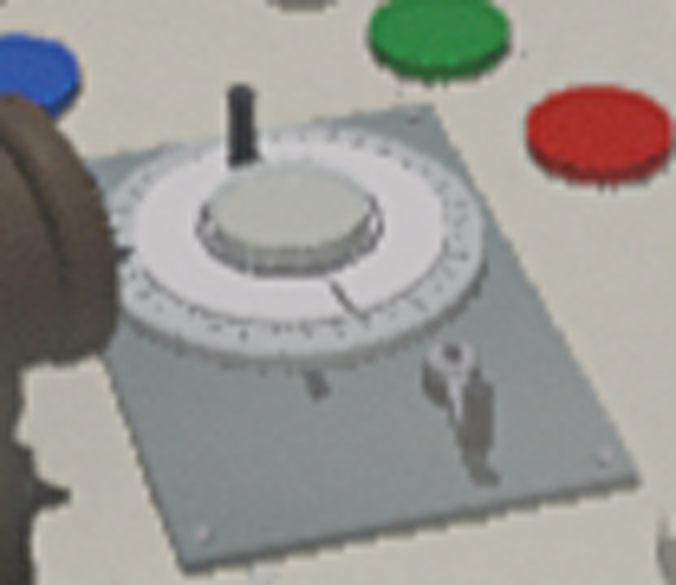

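Scene crop: plate corners (45,187), (545,78), (752,235), (200,368). Post top is (210,150), index line outer end (432,157), marker about (382,288), pivot (487,118), pin top (587,50). 
Side crop: plate corners (187,570), (637,483), (430,105). Post top is (240,90), index line outer end (362,316).

```bash
cat > fit.py <<'E'
from h import *
from scipy.optimize import least_squares
A=pickle.load(open("scene0.pkl","rb"));B=pickle.load(open("side0.pkl","rb"))
S=lambda u,v:(250+(u+.5)/5.7-.5,190+(v+.5)/5.7-.5); D=lambda u,v:(262+(u+.5)/6.5-.5,168+(v+.5)/6.5-.5)
def model(p):
    x,y,w,d,l=p
    T=lambda a,b,z:[x+np.cos(w)*a-np.sin(w)*b,y+np.sin(w)*a+np.cos(w)*b,z]
    post=T(72*np.cos(d),72*np.sin(d),81); idx=T(-91*np.cos(d),-91*np.sin(d),31)
    pin=T(50-70*np.sin(l),-150-70*np.cos(l),69)
    return T,post,idx,pin
def res(p):
    T,post,idx,pin=model(p)
    a=[(T(125,130,13),S(45,187)),(T(125,-245,13),S(545,78)),(T(-125,-245,13),S(752,235)),(T(-125,130,13),S(200,368)),(post,S(210,150)),(idx,S(432,157)),(pin,S(587,50))]
    b=[(T(-125,-245,13),D(187,570)),(T(125,-245,13),D(637,483)),(T(125,130,13),D(430,105)),(post,D(240,90)),(idx,D(362,316))]
    return np.r_[(proj(A,[k[0] for k in a])-[k[1] for k in a]).ravel(),(proj(B,[k[0] for k in b])-[k[1] for k in b]).ravel()]
r=least_squares(res,[500,0,0,1,0],loss="soft_l1");p=r.x
if __name__=="__main__":
    print(p.round(3),np.degrees(p[2:]).round(1)); print(res(p).reshape(-1,2).round(1).tolist())
    T,post,idx,pin=model(p)
    print("post",post,"idx",idx,"pin",pin,"pivot",T(50,-150,34))
    m=at(A,*S(382,285),32);print("marker",m,"rel ang",np.degrees(np.arctan2(-(m[1]-p[1]),-(m[0]-p[0]))-p[2]),np.hypot(m[0]-p[0],m[1]-p[1]))
E
python3 fit.py
```

```text
[ 5.21271e+02  1.29851e+02  2.40000e-02  2.68530e+01 -6.16600e+00] [ 1.3000e+00  1.5385e+03 -3.5330e+02]
[[-0.8, -1.4], [1.5, -1.2], [1.3, -1.6], [0.1, -0.7], [0.4, 0.3], [-0.0, 0.1], [0.2, -0.2], [-0.8, -1.3], [0.9, -2.0], [-0.1, -0.9], [-0.2, 0.1], [-0.8, -0.8]]
post [np.float64(508.9113498538305), np.float64(200.7817639926858), 81] idx [np.float64(536.8925388483768), np.float64(40.20140073972922), 31] pin [np.float64(568.2504245670101), np.float64(-88.62706190183584), 69] pivot [np.float64(574.7835019441658), np.float64(-18.932593685311673), 34]
marker [401.65638504 140.69025194  32.        ] rel ang -6.52512251839127 120.10490514480358
```

```bash
python3 - <<'E'
from fit import *
print("flask",at(B,367,282,5),"bottle",at(B,307,165,5),"flasksL",at(B,258,165,5),"tape",at(B,304,294,12))
s0=np.array([235,-578.]);g=np.array([477.5,195.5])
print(g-s0)
E
```

```text
flask [ 607.37170094 -302.20313408    5.        ] bottle [600.24675447 433.67786136   5.        ] flasksL [397.55036005 490.3109477    5.        ] tape [ 404.80104851 -305.99035485   12.        ]
[242.5 773.5]
```

```bash
python3 -m pendant '[[0.8,-1,0,0,0,0,1],[0.8,-1,0,0,0,0,1],[0.8,-1,0,0,0,0,1],[0.8,-1,0,0,0,0,1],[0.8,-1,0,0,0,0,1]]' 20; python3 -m pendant '[[0.8,-1,0,0,0,0,1],[0.8,-1,0,0,0,0,1],[0.8,-1,0,0,0,0,1],[0.8,-1,0,0,0,0,1],[0.8,-1,0,0,0,0,1]]'
```

```text
time: 0.52
ee_pos: [271.6, -454.7, 216.2]
eef_rot: [-0.001, 0.981, 0.191, -0.0]
force: [0.2, 0.2, 0.7]
opening: 25.2
grip_force: 0.0
time: 0.93
ee_pos: [308.0, -332.0, 216.4]
eef_rot: [-0.0, 0.981, 0.192, -0.0]
force: [0.2, 0.4, 0.7]
opening: -0.5
grip_force: 0.0
```

```bash
for i in 1; do python3 -m pendant '[[0.8,-1,0,0,0,0,1],[0.8,-1,0,0,0,0,1],[0.8,-1,0,0,0,0,1],[0.8,-1,0,0,0,0,1],[0.8,-1,0,0,0,0,1]]'; python3 -m pendant '[[0.8,-1,0,0,0,0,1],[0.8,-1,0,0,0,0,1],[0.8,-1,0,0,0,0,1],[0.8,-1,0,0,0,0,1],[0.8,-1,0,0,0,0,1]]';python3 -m pendant '[[0.8,-1,0,0,0,0,1],[0.8,-1,0,0,0,0,1],[0.8,-1,0,0,0,0,1],[0.8,-1,0,0,0,0,1],[0.8,-1,0,0,0,0,1]]'; done | grep -A2 time
python3 - <<'E'
from rig import optics
import cv2,pickle
c=optics.capture("wrist");pickle.dump(c,open("w1.pkl","wb"));cv2.imwrite("pics/w1.png",c["image"][:,:,::-1]);print(c["position"],c["orientation"],c["fx"])
E
```

```text
time: 1.35
ee_pos: [344.4, -209.4, 216.5]
eef_rot: [-0.0, 0.981, 0.192, -0.0]
--
time: 1.77
ee_pos: [380.9, -86.7, 216.6]
eef_rot: [-0.0, 0.981, 0.192, -0.0]
--
time: 2.18
ee_pos: [417.4, 36.0, 216.6]
eef_rot: [-0.0, 0.981, 0.192, -0.0]
[481.44464747  63.64706029 373.60724497] [ 0.82141568 -0.11452637  0.0774705  -0.55331575] 295.82299689352357
```

View pics/w1.png

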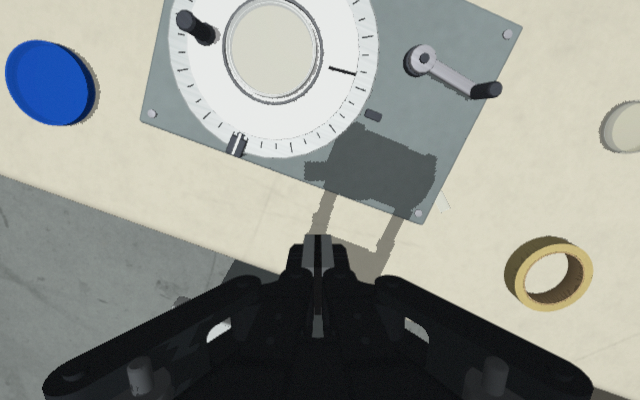

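Wrist view: index line runs (330,67) to (356,74), marker line about (237,145), post top (186,19). Lever pivot is (422,58), pin top (492,89). Plate corners are (140,121), (421,224), (522,28).

```bash
python3 - <<'E'
from h import *
from scipy.optimize import least_squares
c=pickle.load(open("w1.pkl","rb"))
P=[at(c,140,121,13)[:2],at(c,421,224,13)[:2],at(c,522,28,13)[:2]]; M=np.array([[-125,130],[-125,-245],[125,-245.]])
f=lambda p:((np.array([[np.cos(p[2]),-np.sin(p[2])],[np.sin(p[2]),np.cos(p[2])]])@M.T).T+p[:2]-P).ravel()
r=least_squares(f,[521,130,0]);print("pose",r.x,r.fun.round(1))
# white disc/dish circle centre from the dish lip
idx=at(c,356,74,31);ii=at(c,330,67,31);po=at(c,186,19,81);mk=at(c,237,145,32);pin=at(c,492,89,69);pv=at(c,422,58,40)
o=r.x[:2]
for n,q in dict(idx=idx,ii=ii,post=po,mk=mk,pin=pin,pivot=pv).items():
    d=q[:2]-o;print(n,q.round(1),"r",np.hypot(*d).round(1),"ang",np.degrees(np.arctan2(d[1],d[0])).round(1))
print(np.hypot(*(pin-pv)[:2]))
im=cv2.cvtColor(c["image"],cv2.COLOR_RGB2BGR)
cv2.imwrite("pics/w1c.png",cv2.resize(im[0:160,170:380],None,fx=3.7,fy=3.7,interpolation=cv2.INTER_CUBIC))
E
```

```text
pose [5.21540380e+02 1.31781903e+02 2.11531719e-02] [-1.1  4.4 -2.4 -2.9  3.5 -1.5]
idx [535.   40.7  31. ] r 92.1 ang -81.6
ii [530.9  69.3  31. ] r 63.2 ang -81.5
post [512.1 200.6  81. ] r 69.5 ang 97.8
mk [414.9 135.9  32. ] r 106.7 ang 177.8
pin [566.2 -84.4  69. ] r 220.7 ang -78.3
pivot [573.2 -15.6  40. ] r 156.2 ang -70.7
69.11430559412851
```

View pics/w1c.png

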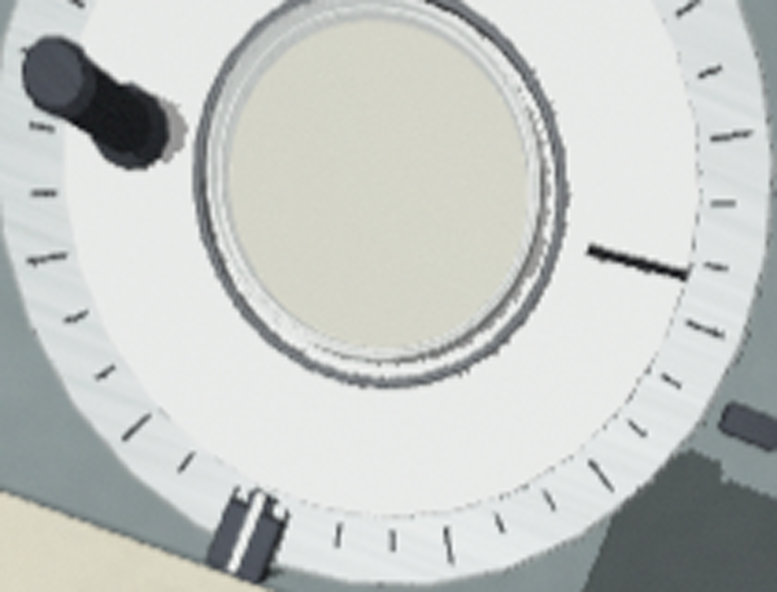

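Targets hold up: index radius 92, marker radius 107, post-to-index opposite. The dial must go about 100.6° clockwise. First I'll turn the tool so the flat side of the shut fingers faces the push direction.

```bash

python3 -m pendant '[[0,0,0,0,0,-1,1],[0,0,0,0,0,-1,1],[0,0,0,0,0,-1,1],[0,0,0,0,0,-1,1],[0,0,0,0,0,-1,1]]' >/dev/null
python3 -m pendant '[[0,0,0,0,0,-1,1],[0,0,0,0,0,-1,1],[0,0,0,0,0,-1,1],[0,0,0,0,0,-1,1],[0,0,0,0,0,-1,1]]' >/dev/null
python3 -m pendant '[[0,0,0,0,0,-1,1],[0,0,0,0,0,-1,1],[0,0,0,0,0,-1,1],[0,0,0,0,0,-1,1],[0,0,0,0,0,-1,1]]' >/dev/null
python3 -m pendant '[[0,0,0,0,0,-1,1],[0,0,0,0,0,-1,1],[0,0,0,0,0,-1,1],[0,0,0,0,0,-1,1],[0,0,0,0,0,-1,1]]' 
python3 -m pendant '[[0,0,0,0,0,-1,1],[0,0,0,0,0,-1,1],[0,0,0,0,0,-1,1],[0,0,0,0,0,-1,1],[0,0,0,0,0,-1,1]]' >/dev/null
python3 -m pendant '[[0,0,0,0,0,-1,1],[0,0,0,0,0,-1,1],[0,0,0,0,0,-1,1],[0,0,0,0,0,-1,1],[0,0,0,0,0,-1,1]]' >/dev/null
python3 -m pendant '[[0,0,0,0,0,-1,1],[0,0,0,0,0,-1,1],[0,0,0,0,0,-1,1],[0,0,0,0,0,-1,1],[0,0,0,0,0,-1,1]]' >/dev/null
python3 -m pendant '[[0,0,0,0,0,-1,1],[0,0,0,0,0,-1,1],[0,0,0,0,0,-1,1],[0,0,0,0,0,-1,1],[0,0,0,0,0,-1,1]]' >/dev/null
python3 -m pendant '[[0,0,0,0,0,-1,1],[0,0,0,0,0,-0.5,1],[0,0,0,0,0,0,1]]' 
```

```text
time: 3.9
ee_pos: [417.1, 34.5, 216.5]
eef_rot: [-0.0, 0.627, 0.779, -0.0]
force: [-0.5, 0.7, 0.6]
opening: 0.2
grip_force: 0.0
time: 5.82
ee_pos: [417.1, 34.6, 216.5]
eef_rot: [-0.0, -0.071, 0.997, 0.0]
force: [0.4, -0.2, -0.0]
opening: -0.0
grip_force: 0.0
```

```bash

python3 -m pendant '[[-0.5,0.9,0,0,0,0,1],[-0.5,0.9,0,0,0,0,1],[-0.5,0.9,0,0,0,0,1],[-0.5,0.9,0,0,0,0,1],[-0.5,0.9,0,0,0,0,1]]' >/dev/null
python3 -m pendant '[[-0.6,1,0,0,0,0,1],[-0.6,1,0,0,0,0,1],[-0.55,1,0,0,0,0,1],[0,0.1,0,0,0,0,1],[0,0,0,0,0,0,1]]'; python3 -c "
from h import *;from rig import ctrl
s=ctrl.get_state();print(s['joints'].round(2),np.degrees(2*np.arctan2(s['eef_rot'][2],s['eef_rot'][1])))"
```

```text
time: 6.65
ee_pos: [480.1, 197.9, 216.4]
eef_rot: [-0.001, -0.071, 0.997, -0.0]
force: [0.0, -0.2, 0.4]
opening: 0.4
grip_force: 0.0
[ 0.31  0.11  1.88 -0.    1.16 -1.41] 188.17919182177155
```

```bash

python3 -m pendant '[[0,0,1,0,0,0,1],[0,0,1,0,0,0,1],[0,0,1,0,0,0,1],[0,0,1,0,0,0,1],[0,0,1,0,0,0,1]]' 
python3 -m pendant '[[0,0,1,0,0,0,1],[0,0,0.7,0,0,0,1],[0,0,0.45,0,0,0,1],[0,0,0,0,0,0,1]]'
python3 -m pendant '[[-0.15,0,0,0,0,0,1],[-0.15,0,0,0,0,0,1],[-0.1,0,0,0,0,0,1],[-0.1,0,0,0,0,0,1]]'
```

```text
time: 7.07
ee_pos: [479.6, 195.8, 115.9]
eef_rot: [-0.0, -0.07, 0.998, -0.0]
force: [-0.2, 0.2, -0.2]
opening: 0.1
grip_force: 0.0
time: 7.4
ee_pos: [478.0, 195.5, 71.7]
eef_rot: [-0.003, -0.07, 0.998, -0.001]
force: [-0.1, -0.2, 0.3]
opening: -0.1
grip_force: 0.0
time: 7.73
ee_pos: [491.7, 198.9, 75.2]
eef_rot: [0.001, -0.071, 0.998, 0.0]
force: [0.7, 0.0, -0.3]
opening: 0.3
grip_force: 0.0
```

```bash

python3 -m pendant '[[-0.19,0.05,0,0,0,0.75,1],[-0.19,0.05,0,0,0,0.75,1],[-0.19,0.05,0,0,0,0.75,1],[-0.19,0.05,0,0,0,0.75,1],[-0.19,0.05,0,0,0,0.75,1]]' 
python3 -m pendant '[[-0.19,0.05,0,0,0,0.75,1],[-0.19,0.05,0,0,0,0.75,1],[-0.19,0.05,0,0,0,0.75,1],[-0.19,0.05,0,0,0,0.75,1],[-0.19,0.05,0,0,0,0.75,1]]'
python3 - <<'E'
from h import *
from rig import ctrl,optics
s=ctrl.get_state();C=np.array([521.5,131.3])
yaw=2*np.arctan2(s['eef_rot'][2],s['eef_rot'][1]);d=C-s['ee_pos'][:2];x=np.array([np.cos(yaw),np.sin(yaw)]);y=np.array([np.sin(yaw),-np.cos(yaw)])
print(np.degrees(yaw)," centre in tool",d@x,d@y,s['ee_pos'])
c=optics.capture("wrist");pickle.dump(c,open("w2.pkl","wb"));cv2.imwrite("pics/w2.png",c["image"][:,:,::-1])
E
```

```text
time: 8.15
ee_pos: [509.9, 204.6, 74.7]
eef_rot: [0.001, 0.061, 0.998, 0.0]
force: [0.2, -0.2, 0.9]
opening: 0.2
grip_force: 0.0
time: 8.57
ee_pos: [529.5, 205.2, 74.7]
eef_rot: [0.001, 0.191, 0.982, 0.0]
force: [-0.1, -0.2, 0.5]
opening: -0.3
grip_force: 0.0
157.96954689682283  centre in tool -20.328219900546582 -71.4846106405295 [529.46988349 205.19023643  74.66604535]
```

View pics/w2.png

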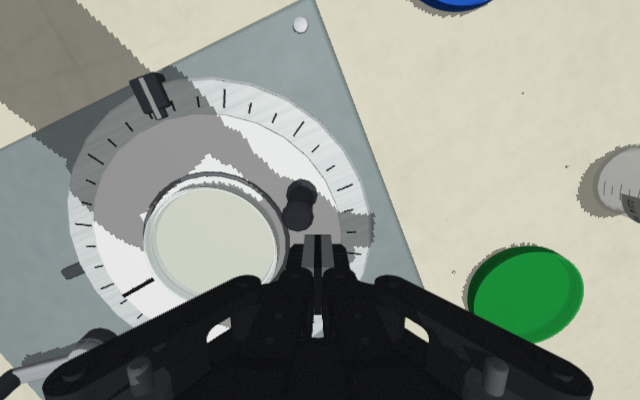

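Wrist view: post top is (302,192), on the camera side of the fingers, marker about (150,97), index line (122,303) to (153,279). I need to check whether the dial moved.

```bash
python3 - <<'E'
from h import *
c=pickle.load(open("w2.pkl","rb"));C=np.array([521.5,131.3]);print(c["position"],rot(c["orientation"]).as_matrix().round(2))
for n,q in dict(idxout=at(c,122,303,31),idxin=at(c,153,280,31),post=at(c,302,192,81),foot=at(c,297,216,33),mk=at(c,150,97,32),tip=at(c,318,240,58)).items():
    d=q[:2]-C;print(n,q.round(1),np.hypot(*d).round(1),np.degrees(np.arctan2(d[1],d[0])).round(1))
E
```

```text
[464.72443335 232.65482486 231.66111895] [[ 0.38 -0.89 -0.25]
 [ 0.93  0.36  0.1 ]
 [ 0.   -0.27  0.96]]
idxout [539.7  37.2  31. ] 95.9 -79.1
idxin [531.1  70.2  31. ] 61.8 -81.0
post [498.6 210.4  81. ] 82.3 106.1
foot [524.3 193.1  33. ] 61.9 87.4
mk [415.2 137.6  32. ] 106.4 176.6
tip [536.7 204.1  58. ] 74.4 78.2
```

```bash
python3 - <<'E'
from h import *
c=pickle.load(open("w2.pkl","rb"));C=np.array([521.5,131.3])
for n,q in dict(top=at(c,297,216,81),foot=at(c,303,192,33)).items():
    d=q[:2]-C;print(n,q.round(1),np.hypot(*d).round(1),np.degrees(np.arctan2(d[1],d[0])).round(1))
E
python3 -c "
import cv2;a=cv2.imread('pics/w2.png');cv2.imwrite('pics/w2c.png',cv2.resize(a[150:300,230:400],None,fx=4,fy=4,interpolation=2))"
```

```text
top [509.9 202.7  81. ] 72.3 99.2
foot [509.7 203.9  33. ] 73.6 99.2
```

View pics/w2c.png

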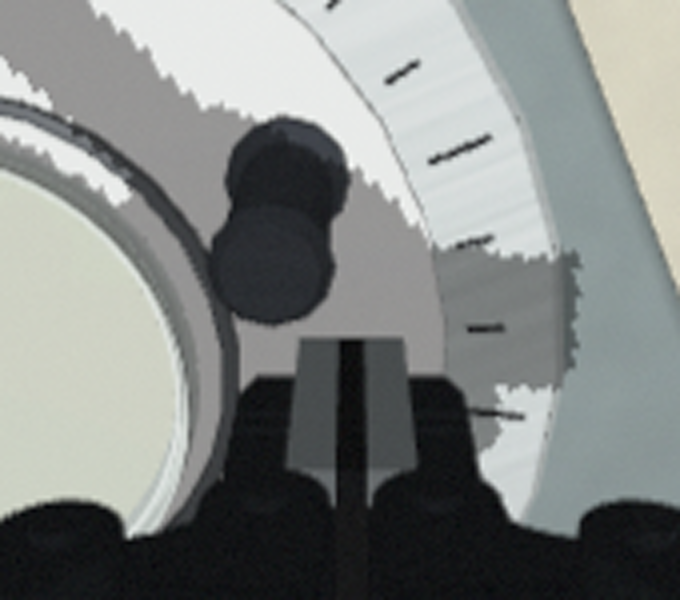

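```bash
python3 - <<'E'
from h import *
from rig import ctrl
c=pickle.load(open("w2.pkl","rb"));s=ctrl.get_state();r=rot(s["eef_rot"]);print(s["ee_pos"],s["opening"],s["time"],s["joints"].round(3))
for x in(-11,0,11):
  for z in(17,0,-20): print(x,z,proj(c,s["ee_pos"]+r.apply([[x,0,z],[x,14.5,z]])).round(0).tolist())
E
```

```text
[530.46136156 205.16796397  74.82638114] 0.24704008888564497 8.6167 [ 0.293  0.376  1.867 -0.     0.897 -0.892]
-11 17 [[316.0, 247.0], [338.0, 247.0]]
-11 0 [[316.0, 259.0], [340.0, 259.0]]
-11 -20 [[315.0, 278.0], [343.0, 278.0]]
0 17 [[316.0, 231.0], [339.0, 231.0]]
0 0 [[316.0, 242.0], [341.0, 242.0]]
0 -20 [[315.0, 258.0], [344.0, 258.0]]
11 17 [[316.0, 214.0], [339.0, 214.0]]
11 0 [[316.0, 224.0], [341.0, 224.0]]
11 -20 [[315.0, 238.0], [344.0, 238.0]]
```

The post has not moved (radius 72, angle 99°), yet the fingers are past it with no force. So the shut fingertips sit higher than the nominal 17 mm and went over the top. I'll go back above it and push lower.

```bash

python3 -m pendant '[[0,0,-0.7,0,0,0,1],[0,0,-0.7,0,0,0,1],[0.19,-0.06,0,0,0,-0.75,1],[0.19,-0.06,0,0,0,-0.75,1],[0.19,-0.06,0,0,0,-0.75,1]]' >/dev/null
python3 -m pendant '[[0.19,-0.06,0,0,0,-0.75,1],[0.19,-0.06,0,0,0,-0.75,1],[0.19,-0.06,0,0,0,-0.75,1],[0.19,-0.06,0,0,0,-0.75,1],[0.19,-0.06,0,0,0,-0.75,1]]' >/dev/null
python3 -m pendant '[[0.19,-0.06,0,0,0,-0.75,1],[0.19,-0.06,0,0,0,-0.75,1],[0.3,0,0,0,0,0,1],[0.3,0,0,0,0,0,1],[0,0,0,0,0,0,1]]' 
python3 - <<'E'
from h import *
from rig import ctrl
s=ctrl.get_state();C=np.array([521.5,131.3])
yaw=2*np.arctan2(s['eef_rot'][2],s['eef_rot'][1]);x=np.array([np.cos(yaw),np.sin(yaw)]);y=np.array([np.sin(yaw),-np.cos(yaw)])
d=C-s['ee_pos'][:2];p=np.array([510.2,202.6])-s['ee_pos'][:2]
print(np.degrees(yaw)%360,"centre in tool",d@x,d@y,"post in tool",p@x,p@y,s['ee_pos'])
E
```

```text
time: 9.87
ee_pos: [476.3, 196.7, 101.8]
eef_rot: [-0.001, -0.07, 0.998, -0.0]
force: [-0.6, -0.2, -0.9]
opening: -0.0
grip_force: 0.0
188.07870359133273 centre in tool -35.54783226589493 -71.14359636089473 post in tool -34.37999376559708 1.0368452645014057 [476.30690585 196.74191259 101.81022874]
```

```bash

python3 -m pendant '[[0,0.05,0.8,0,0,0,1],[0,0,0.8,0,0,0,1],[0,0,0.5,0,0,0,1],[0,0,0.2,0,0,0,1],[0,0,0,0,0,0,1]]' 
python3 -m pendant '[[-0.15,0,0,0,0,0,1],[-0.15,0,0,0,0,0,1],[-0.15,0,0,0,0,0,1],[-0.1,0,0,0,0,0,1],[0,0,0,0,0,0,1]]'
python3 -m pendant '[[-0.1,0,0,0,0,0,1],[-0.1,0,0,0,0,0,1],[-0.1,0,0,0,0,0,1],[-0.1,0,0,0,0,0,1],[-0.1,0,0,0,0,0,1]]'
```

```text
time: 10.28
ee_pos: [476.6, 197.6, 54.7]
eef_rot: [-0.001, -0.071, 0.998, -0.0]
force: [-0.2, 0.2, 0.6]
opening: 0.0
grip_force: 0.0
time: 10.7
ee_pos: [489.9, 199.7, 56.6]
eef_rot: [0.001, -0.071, 0.998, 0.0]
force: [0.6, 0.3, 0.4]
opening: -0.1
grip_force: 0.0
time: 11.12
ee_pos: [498.0, 201.0, 55.7]
eef_rot: [-0.001, -0.071, 0.998, 0.0]
force: [-2.4, 1.1, 1.4]
opening: -0.1
grip_force: 1.0
```

Contact at last (about 2.6 N). Now the arc.

```bash

python3 -m pendant '[[-0.19,0.03,0,0,0,0.75,1],[-0.19,0.03,0,0,0,0.75,1],[-0.19,0.03,0,0,0,0.75,1],[-0.19,0.03,0,0,0,0.75,1],[-0.19,0.03,0,0,0,0.75,1]]' 
cat > look.py <<'E'
import sys
from h import *
from rig import ctrl,optics
s=ctrl.get_state();C=np.array([521.5,131.3])
yaw=2*np.arctan2(s['eef_rot'][2],s['eef_rot'][1]);d=C-s['ee_pos'][:2];x=np.array([np.cos(yaw),np.sin(yaw)]);y=np.array([np.sin(yaw),-np.cos(yaw)])
print(np.degrees(yaw)%360,"centre in tool",d@x,d@y,"post ang if touching ahead",np.degrees(yaw)%360-90)
for n in sys.argv[1:]:
    a,b=n.split(":");c=optics.capture(a);pickle.dump(c,open(b+".pkl","wb"));cv2.imwrite(f"pics/{b}.png",c["image"][:,:,::-1])
E
python3 look.py wrist:w3
```

```text
time: 11.53
ee_pos: [517.0, 204.7, 55.6]
eef_rot: [-0.001, 0.061, 0.998, -0.0]
force: [-2.1, 0.6, 0.4]
opening: -0.3
grip_force: 1.1
172.9552564691128 centre in tool -13.435838576115025 -72.3298319213064 post ang if touching ahead 82.95525646911281
```

View pics/w3.png

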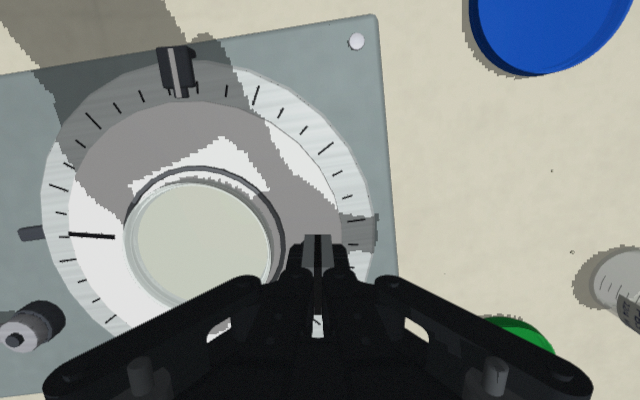

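The post is now hidden ahead of the fingers and the index line, (70,234) to (115,237), has turned. The marker line is at about (176,72).

```bash
python3 - <<'E'
from h import *
c=pickle.load(open("w3.pkl","rb"));C=np.array([521.5,131.3])
for n,q in dict(io=at(c,70,234,31),ii=at(c,115,237,31),mo=at(c,172,50,32),mi=at(c,180,95,32)).items():
    d=q[:2]-C;print(n,q.round(1),np.hypot(*d).round(1),np.degrees(np.arctan2(d[1],d[0])).round(1))
E
```

```text
io [503.6  43.1  31. ] 90.0 -101.5
ii [509.4  71.9  31. ] 60.6 -101.5
mo [404.1 138.8  32. ] 117.7 176.3
mi [427.8 137.3  32. ] 93.9 176.3
```

```bash

python3 -m pendant '[[-0.19,0.03,0,0,0,0.75,1],[-0.19,0.03,0,0,0,0.75,1],[-0.19,0.03,0,0,0,0.75,1],[-0.19,0.03,0,0,0,0.75,1],[-0.19,0.03,0,0,0,0.75,1]]' >/dev/null
python3 -m pendant '[[-0.19,0.03,0,0,0,0.75,1],[-0.19,0.03,0,0,0,0.75,1],[-0.19,0.03,0,0,0,0.75,1],[-0.19,0.03,0,0,0,0.75,1],[-0.19,0.03,0,0,0,0.75,1]]'
python3 look.py
```

```text
time: 12.42
ee_pos: [554.5, 197.4, 55.6]
eef_rot: [-0.0, 0.317, 0.948, 0.0]
force: [-2.6, 1.8, 0.1]
opening: 0.1
grip_force: 1.1
143.00985876585483 centre in tool -13.417422402840284 -72.66467994455402 post ang if touching ahead 53.00985876585483
```

```bash

python3 -m pendant '[[-0.19,0.03,0,0,0,0.75,1],[-0.19,0.03,0,0,0,0.75,1],[-0.19,0.03,0,0,0,0.75,1],[-0.19,0.03,0,0,0,0.75,1],[-0.19,0.03,0,0,0,0.75,1]]' >/dev/null
python3 -m pendant '[[-0.19,0.03,0,0,0,0.75,1],[-0.19,0.03,0,0,0,0.75,1],[-0.19,0.03,0,0,0,0.75,1],[-0.19,0.03,0,0,0,0.75,1],[-0.19,0.03,0,0,0,0.75,1]]'
python3 -m pendant '[[-0.19,0.03,0,0,0,0.75,1],[-0.19,0.03,0,0,0,0.75,1],[-0.19,0.03,0,0,0,0.75,1],[-0.19,0.03,0,0,0,0.75,1],[0,0,0,0,0,0,1]]'
python3 look.py wrist:w4; python3 - <<'E'
from h import *
c=pickle.load(open("w4.pkl","rb"));C=np.array([521.5,131.3])
print(c["position"],[ (n,proj(c,[C[0]+r*np.cos(np.radians(a)),C[1]+r*np.sin(np.radians(a)),31]).round(0).tolist()) for n,a,r in(("idx",184,91),("mk",176.4,91),("mk2",176.4,118),("t",150,91),("t",210,91))])
# polar unwrap of disc at z=31..32, angles 165..205 deg, r 55..122
A=np.radians(np.arange(160,205,.1));Rr=np.arange(55,122,.25)
g=np.array([[C[0]+r*np.cos(A),C[1]+r*np.sin(A),31+0*A] for r in Rr]);uv=np.array([proj(c,g[i].T) for i in range(len(Rr))]).astype(np.float32)
p=cv2.remap(c["image"],uv[...,0],uv[...,1],cv2.INTER_LINEAR)
cv2.imwrite("pics/polar4.png",p[:,:,::-1]); gr=p.mean(2)
print(np.degrees(A)[gr[(Rr>65)&(Rr<88)].mean(0).argsort()[:6]])
E
```

```text
time: 13.25
ee_pos: [583.8, 172.5, 55.8]
eef_rot: [0.0, 0.552, 0.834, 0.001]
force: [-0.4, 2.5, -0.5]
opening: 0.1
grip_force: 1.1
time: 13.67
ee_pos: [591.3, 158.2, 55.9]
eef_rot: [0.001, 0.636, 0.772, 0.001]
force: [0.8, 0.8, -0.6]
opening: -0.5
grip_force: 0.3
101.08306435219592 centre in tool -12.957889802124269 -73.66510064985776 post ang if touching ahead 11.083064352195919
[577.38462492 227.67460991 213.00490685] [('idx', [[68.0, 229.0]]), ('mk', [[67.0, 212.0]]), ('mk2', [[24.0, 202.0]]), ('t', [[85.0, 155.0]]), ('t', [[88.0, 283.0]])]
[187.4 187.3 187.5 187.6 187.7 187.2]
```

```bash
cat > meas.py <<'E'
import sys
from h import *
c=pickle.load(open(sys.argv[1]+".pkl","rb"));C=np.array([521.5,131.3]);ref=float(sys.argv[2])
def pol(z,a0,a1,r0,r1):
    A=np.arange(a0,a1,.1);Rr=np.arange(r0,r1,.5);a=np.radians(A)
    uv=np.array([proj(c,np.c_[C[0]+r*np.cos(a),C[1]+r*np.sin(a),z+0*a]) for r in Rr]).astype(np.float32)
    return A,Rr,cv2.remap(c["image"],uv[...,0],uv[...,1],cv2.INTER_LINEAR).mean(2)
A,Rr,g=pol(31,ref-12,ref+12,62,90)
pi=[]; 
for row,r in zip(g,Rr):
    w=np.clip(np.median(row)-30-row,0,None)
    if w.max()>40: pi.append((r,(w*A).sum()/w.sum()))
pi=np.array(pi);print("index: fit angle at r=91",np.polyval(np.polyfit(*pi.T,1),91),"mean",pi[:,1].mean(),len(pi),"slope",np.polyfit(*pi.T,1)[0])
A,Rr,g=pol(32,170,183,95,117);pm=[]
for row,r in zip(g,Rr):
    dark=np.where(row<90)[0]
    if len(dark)<10: continue
    lo,hi=dark[0],dark[-1];s=row[lo:hi];w=np.clip(s-100,0,None)
    if w.max()>15: pm.append((r,(w*A[lo:hi]).sum()/w.sum(),A[lo],A[hi]))
pm=np.array(pm);print("marker: r=91",np.polyval(np.polyfit(pm[:,0],pm[:,1],1),91),"median",np.median(pm[:,1:],0),len(pm))
E
python3 meas.py w4 187.4; for w in w1 w3; do python3 meas.py $w $([ $w = w1 ] && echo 278.4 || echo 258.5); done
```

```text
index: fit angle at r=91 190.11131296455247 mean 189.21999410660763 56 slope 0.058447138225893376
marker: r=91 176.89326366703204 median [176.86561408 170.5        180.85      ] 44
index: fit angle at r=91 278.24899086974926 mean 278.20577356612614 56 slope 0.0028339215490598576
marker: r=91 176.63610571216188 median [176.65386932 172.7        182.2       ] 39
index: fit angle at r=91 258.35807954643633 mean 258.34192702474814 56 slope 0.0010591817500496944
marker: r=91 175.89675570405979 median [176.873123 170.35     181.4     ] 44
```

```bash

python3 -m pendant '[[-0.13,0.02,0,0,0,0.5,1],[-0.13,0.02,0,0,0,0.5,1],[-0.13,0.02,0,0,0,0.5,1],[-0.1,0.01,0,0,0,0.4,1],[0,0,0,0,0,0,1]]'
python3 look.py wrist:w5; python3 - <<'E'
from h import *
c=pickle.load(open("w5.pkl","rb"));im=c["image"]
cv2.imwrite("pics/w5c.png",cv2.resize(im[150:290,0:180,::-1],None,fx=4.2,fy=4.2,interpolation=2))
E
python3 meas.py w5 179.6
```

```text
time: 14.13
ee_pos: [593.7, 148.9, 56.1]
eef_rot: [0.0, 0.685, 0.729, 0.001]
force: [0.5, 2.1, -0.4]
opening: -0.2
grip_force: 0.7
93.53214250274871 centre in tool -13.116935860620295 -73.15848538995184 post ang if touching ahead 3.5321425027487123
index: fit angle at r=91 180.06314073585503 mean 180.12570914512136 56 slope -0.004102846509263824
marker: r=91 176.88474685185878 median [176.84930156 170.6        180.8       ] 44
```

View pics/w5c.png

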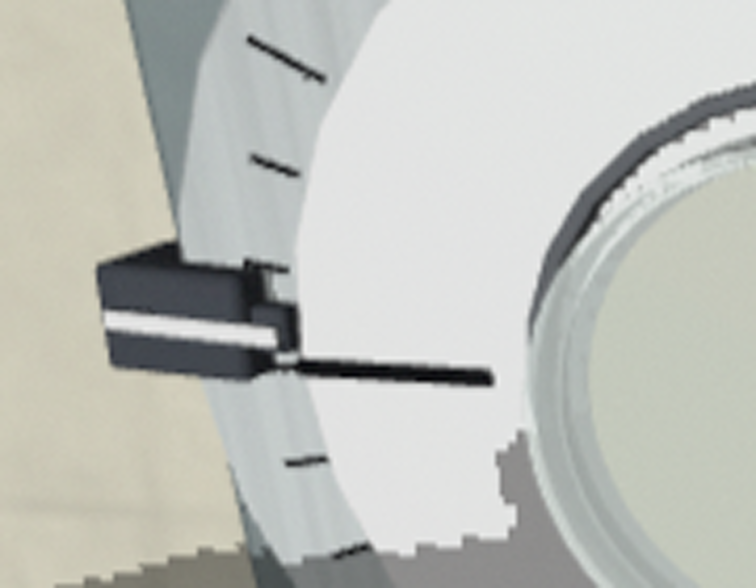

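Crop: index line runs (300,365) to (490,378). The marker's white line runs (105,318) to (275,343), so the index still sits a little anticlockwise of the marker.

```bash
python3 - <<'E'
from h import *
c=pickle.load(open("w5.pkl","rb"));C=np.array([521.5,131.3])
px=lambda u,v:((u+.5)/4.2-.5,150+(v+.5)/4.2-.5)
Q={}
for n,q in dict(io=at(c,*px(300,365),31),ii=at(c,*px(490,378),31),mo=at(c,*px(105,318),32),mi=at(c,*px(275,343),32)).items():
    Q[n]=q;d=q[:2]-C;print(n,q.round(1),np.hypot(*d).round(1),np.degrees(np.arctan2(d[1],d[0])).round(1))
d=Q["io"]-Q["ii"];print(np.degrees(np.arctan2(d[1],d[0])));d=Q["mo"]-Q["mi"];print(np.degrees(np.arctan2(d[1],d[0])))
# centre from rim of white disc in w1 (dish lip ellipse): sample disc edge radially
E
```

```text
io [430.8 131.5  31. ] 90.7 179.9
ii [460.4 131.1  31. ] 61.1 -179.8
mo [402.7 138.2  32. ] 119.0 176.7
mi [428.4 135.5  32. ] 93.2 177.4
179.13692120200164
174.11750641782402
```

```bash

python3 -m pendant '[[-0.08,0.01,0,0,0,0.3,1],[-0.07,0.01,0,0,0,0.3,1],[0,0,0,0,0,0,1],[0,0,0,0,0,0,1]]'
python3 look.py wrist:w6;python3 meas.py w6 177.5
```

```text
time: 14.52
ee_pos: [593.8, 145.8, 56.1]
eef_rot: [0.0, 0.7, 0.714, 0.0]
force: [0.9, 1.8, -0.4]
opening: 0.1
grip_force: 0.8
91.11518483561807 centre in tool -13.04506770908591 -72.55497203168643 post ang if touching ahead 1.1151848356180665
index: fit angle at r=91 177.63416001983146 mean 177.7402954887439 56 slope -0.006959702879501656
marker: r=91 176.86807709069697 median [176.84419943 170.65       180.8       ] 44
```

```bash

python3 -m pendant '[[0.3,0,0,0,0,0,1],[0.4,0,0,0,0,0,1],[0,0,-1,0,0,0,1],[0,0,-1,0,0,0,1],[0,0,-1,0,0,0,1]]'
python3 -m pendant '[[0,-0.5,-1,0,0,0,1],[0,-1,-1,0,0,0,1],[0,-1,-1,0,0,0,1],[0,-1,-1,0,0,0,1],[0,-1,-1,0,0,0,1]]'
python3 -m pendant '[[0,-1,0,0,0,0,1],[0,-0.6,0,0,0,0,1],[0,0,0,0,0,0,1],[0,0,0,0,0,0,1]]'
python3 look.py wrist:w7;python3 meas.py w7 177.3; python3 - <<'E'
from h import *
c=pickle.load(open("w7.pkl","rb"));C=np.array([521.5,131.3])
print(proj(c,[[C[0]-91,C[1]+5,31],[C[0]-118,C[1]+7,32],[C[0],C[1],31]]).round())
# disc centre by Hough on the white disc warped to a 0.5 mm/px plan at z=31
xs=np.arange(400,645,.5);ys=np.arange(10,255,.5);X,Y=np.meshgrid(xs,ys)
uv=proj(c,np.c_[X.ravel(),Y.ravel(),31+0*X.ravel()]).astype(np.float32).reshape(*X.shape,2)
p=cv2.remap(c["image"],uv[...,0],uv[...,1],cv2.INTER_LINEAR);cv2.imwrite("pics/plan7.png",p[::-1,:,::-1])
E
```

```text
time: 14.98
ee_pos: [591.9, 160.2, 115.5]
eef_rot: [-0.001, 0.7, 0.714, -0.001]
force: [-0.3, -0.2, 0.2]
opening: 0.3
grip_force: 0.0
time: 15.4
ee_pos: [501.5, 158.2, 216.3]
eef_rot: [-0.0, 0.7, 0.714, -0.001]
force: [-0.0, 0.8, 0.8]
opening: -0.1
grip_force: 0.0
time: 15.73
ee_pos: [470.6, 157.5, 215.2]
eef_rot: [-0.0, 0.7, 0.714, -0.001]
force: [1.5, 0.1, 0.3]
opening: -0.3
grip_force: 0.0
91.14789504616645 centre in tool -27.22410170444298 50.39462502572076 post ang if touching ahead 1.1478950461664539
index: fit angle at r=91 177.89201185089033 mean 177.7946827601388 56 slope 0.00638223545911701
marker: r=91 176.84813502514277 median [176.79672112 171.65       180.6       ] 38
[[284. 193.]
 [261. 191.]
 [360. 199.]]
```

```bash
python3 - <<'E'
from h import *
c=pickle.load(open("w7.pkl","rb"));C=np.array([521.5,131.3]);y=np.arange(125,148,.7)
print(y.round(1).tolist())
for r,z in((70,31),(80,31),(88,31),(98,32),(104,32),(110,32),(115,32)):
    uv=proj(c,np.c_[C[0]-r+0*y,y,z+0*y]).astype(np.float32)[None]
    print(r,cv2.remap(c["image"],uv[...,0],uv[...,1],cv2.INTER_LINEAR).mean(2).astype(int).ravel().tolist())
E
```

```text
[125.0, 125.7, 126.4, 127.1, 127.8, 128.5, 129.2, 129.9, 130.6, 131.3, 132.0, 132.7, 133.4, 134.1, 134.8, 135.5, 136.2, 136.9, 137.6, 138.3, 139.0, 139.7, 140.4, 141.1, 141.8, 142.5, 143.2, 143.9, 144.6, 145.3, 146.0, 146.7, 147.4]
70 [153, 153, 153, 153, 153, 153, 153, 153, 153, 144, 130, 87, 41, 37, 45, 85, 130, 184, 214, 236, 236, 236, 237, 237, 237, 237, 237, 236, 236, 237, 237, 237, 237]
80 [154, 154, 153, 153, 154, 154, 153, 153, 153, 148, 140, 114, 81, 34, 47, 110, 164, 218, 228, 237, 236, 236, 236, 236, 237, 237, 237, 238, 238, 237, 237, 237, 237]
88 [153, 153, 153, 153, 153, 153, 153, 152, 152, 153, 149, 134, 101, 54, 49, 56, 123, 179, 217, 236, 237, 237, 237, 237, 237, 237, 237, 237, 237, 237, 236, 234, 230]
98 [130, 133, 155, 180, 207, 208, 185, 140, 86, 96, 103, 100, 99, 104, 139, 189, 216, 234, 218, 178, 98, 65, 60, 61, 64, 69, 71, 71, 69, 67, 59, 58, 96]
104 [153, 178, 205, 210, 193, 152, 102, 90, 81, 81, 81, 82, 82, 83, 124, 173, 212, 233, 223, 189, 136, 107, 87, 87, 88, 88, 88, 87, 84, 80, 85, 102, 147]
110 [213, 217, 219, 214, 205, 178, 145, 105, 78, 80, 81, 82, 81, 81, 112, 145, 191, 218, 228, 212, 185, 128, 86, 86, 87, 85, 86, 86, 85, 80, 70, 78, 102]
115 [116, 131, 148, 152, 152, 143, 131, 107, 90, 82, 79, 80, 80, 82, 90, 114, 162, 199, 233, 224, 203, 136, 89, 86, 85, 86, 86, 86, 84, 81, 74, 63, 50]
```

The index reads about 0.8° anticlockwise of the marker, consistent over four radii. I'll go back the same way and nudge about 1 mm further.

```bash

python3 -m pendant '[[0,1,0,0,0,0,1],[0,0.6,0,0,0,0,1],[0,1,1,0,0,0,1],[0,1,1,0,0,0,1],[0,1,1,0,0,0,1]]'
python3 -m pendant '[[0,1,1,0,0,0,1],[0,0.5,1,0,0,0,1],[0,0,1,0,0,0,1],[0,0,1,0,0,0,1],[0,0,1,0,0,0,1]]'
python3 -m pendant '[[0,0,0,0,0,0,1],[-0.3,0,0,0,0,0,1],[-0.3,0,0,0,0,0,1],[-0.05,0,0,0,0,0,1],[0,0,0,0,0,0,1]]'
python3 -m pendant '[[-0.05,0,0,0,0,0.1,1],[-0.03,0,0,0,0,0.1,1],[-0.02,0,0,0,0,0,1],[0,0,0,0,0,0,1],[0,0,0,0,0,0,1]]'
python3 look.py wrist:w8; python3 meas.py w8 177
```

```text
time: 16.2
ee_pos: [565.3, 159.1, 154.5]
eef_rot: [0.0, 0.7, 0.714, 0.0]
force: [0.3, 0.9, 0.8]
opening: -0.3
grip_force: 0.0
time: 16.62
ee_pos: [594.0, 159.4, 53.2]
eef_rot: [-0.0, 0.7, 0.714, -0.001]
force: [-0.3, -0.1, 0.9]
opening: 0.1
grip_force: 0.0
time: 17.03
ee_pos: [595.0, 146.3, 57.5]
eef_rot: [0.001, 0.701, 0.714, 0.001]
force: [0.7, -0.5, -0.3]
opening: -0.1
grip_force: 0.0
time: 17.45
ee_pos: [594.2, 145.3, 56.6]
eef_rot: [0.0, 0.705, 0.709, 0.001]
force: [1.6, 2.2, 0.2]
opening: 0.5
grip_force: 1.0
90.31379028325384 centre in tool -13.592860489183366 -72.81555287195111 post ang if touching ahead 0.3137902832538373
index: fit angle at r=91 177.22030508573337 mean 177.41220393975553 56 slope -0.012583531411289752
marker: r=91 176.87688065831998 median [176.84688276 170.7        180.9       ] 44
```

```bash

python3 -m pendant '[[-0.03,0,0,0,0,0,1],[0,0,0,0,0,0,1],[0,0,0,0,0,0,1]]'
python3 look.py wrist:w9; python3 meas.py w9 177
```

```text
time: 17.75
ee_pos: [593.4, 144.3, 55.8]
eef_rot: [-0.0, 0.705, 0.709, -0.0]
force: [1.0, 2.3, 1.3]
opening: 0.0
grip_force: 1.0
90.30561150099815 centre in tool -12.575538176017508 -72.01064736669841 post ang if touching ahead 0.30561150099815393
index: fit angle at r=91 176.53186530404795 mean 176.56156747972096 56 slope -0.0019476836506900964
marker: r=91 176.8517231335868 median [176.84761566 170.65       180.9       ] 44
```

```bash

python3 -m pendant '[[0.3,0,0,0,0,0,1],[0.4,0,0,0,0,0,1],[0,0,-1,0,0,0,1],[0,0,-1,0,0,0,1],[0,0,-1,0,0,0,1]]'>/dev/null
python3 -m pendant '[[0,-0.5,-1,0,0,0,1],[0,-1,-1,0,0,0,1],[0,-1,-1,0,0,0,1],[0,-1,-1,0,0,0,1],[0,-1,-1,0,0,0,1]]'>/dev/null
python3 -m pendant '[[0.5,-1,0,0,0,0,1],[0.5,-0.6,0,0,0,0,1],[0,0,0,0,0,0,1],[0,0,0,0,0,0,1]]'
cat > prof.py <<'E'
import sys
from h import *
c=pickle.load(open(sys.argv[1]+".pkl","rb"));C=np.array([521.5,131.3]);y=np.arange(127,145,.1)
def cross(r,z,inv):
    uv=proj(c,np.c_[C[0]-r+0*y,y,z+0*y]).astype(np.float32)[None]
    g=cv2.remap(c["image"],uv[...,0],uv[...,1],cv2.INTER_LINEAR).mean(2).ravel()
    m=(y>131.5)&(y<141);k=np.where(m)[0][(g[m].argmin() if inv else g[m].argmax())]
    s=-1 if inv else 1;e=[]
    for d in(-1,1):
        base=np.median(g[k+d*45-10*(d>0)-10*(d<0)*0:][:10]) ;h=(g[k]+base)/2;i=k
        while s*(g[i]-h)>0:i+=d
        e.append(y[i])
    return sum(e)/2
I=[(r,cross(r,31,1)) for r in range(66,90,3)];M=[(r,cross(r,32,0)) for r in range(98,116,3)]
for n,L in(("idx",I),("mk",M)):
    L=np.array(L);print(n,L[:,1].round(1),"deg",np.degrees(np.arctan((L[:,1]-C[1])/L[:,0])).mean().round(2),"at91",np.polyval(np.polyfit(*L.T,1),91).round(2))
E
python3 look.py wrist:w10;python3 prof.py w7;python3 prof.py w10;python3 meas.py w10 177
```

```text
time: 18.97
ee_pos: [470.6, 177.9, 215.7]
eef_rot: [0.0, 0.705, 0.71, -0.0]
force: [0.4, 0.2, -0.3]
opening: -0.2
grip_force: 0.0
90.41132063759792 centre in tool -46.93024649477401 50.57303933235628 post ang if touching ahead 0.4113206375979246
idx [134.  134.4 134.2 134.2 134.5 134.5 134.8 134.9] deg 2.37 at91 135.02
mk [136.8 136.9 136.9 137.4 137.5 137.6] deg 3.2 at91 136.35
idx [135.4 135.6 135.6 135.8 136.1 136.3 136.5 136.7] deg 3.53 at91 136.98
mk [136.7 137.  137.  137.2 137.4 137.9] deg 3.21 at91 136.22
index: fit angle at r=91 176.43490263680835 mean 176.48799033511867 56 slope -0.003481160544938318
marker: r=91 176.96624924383883 median [176.75834176 171.6        181.3       ] 44
```

Overhead check: index and marker agree to about 0.35° (about 0.6 mm at the rim). Next is the lever: move to the far side of the pin, tool turned by about 83°.

```bash

python3 -m pendant '[[-0.96,0.45,0,0,0,-1,1],[-0.96,0.45,0,0,0,0,1],[-0.96,0.45,0,0,0,0,1],[-0.96,0.45,0,0,0,0,1],[-0.96,0.45,0,0,0,0,1]]'>/dev/null
python3 -m pendant '[[-0.96,0.45,0,0,0,0,1],[-0.96,0.45,0,0,0,0,1],[-0.96,0.45,0,0,0,0,1],[-0.96,0.45,0,0,0,0,1],[-0.96,0.45,0,0,0,0,1]]'>/dev/null
python3 -m pendant '[[-0.96,0.45,0,0,0,0,1],[-0.96,0.45,0,0,0,0,1],[-0.96,0.45,0,0,0,0,1],[-0.96,0.45,0,0,0,0,1],[0,0,0,0,0,-1,1]]'
python3 -m pendant '[[0,0,0,0,0,-1,1],[0,0,0,0,0,-1,1],[0,0,0,0,0,-1,1],[0,0,0,0,0,-1,1],[0,0,0,0,0,-1,1]]' >/dev/null
python3 -m pendant '[[0,0,0,0,0,-1,1],[0,0,0,0,0,-1,1],[0,0,0,0,0,-1,1],[0,0,0,0,0,-1,1],[0,0,0,0,0,-1,1]]' >/dev/null
python3 -m pendant '[[0,0,0,0,0,-1,1],[0,0,0,0,0,-1,1],[0,0,0,0,0,-1,1],[0,0,0,0,0,-1,1],[0,0,0,0,0,-1,1]]' >/dev/null
python3 -m pendant '[[0,0,0,0,0,-1,1],[0,0,0,0,0,-1,1],[0,0,0,0,0,-1,1],[0,0,0,0,0,-0.8,1],[0,0,0,0,0,0,1]]' >/dev/null
python3 look.py wrist:w11; python3 - <<'E'
from h import *
from rig import ctrl
s=ctrl.get_state();print(s['ee_pos'],s['joints'].round(2))
c=pickle.load(open("w11.pkl","rb"))
g=c["image"].mean(2)
# dark pin-top candidates near predicted position
u,v=proj(c,[567,-86.5,69])[0];print("pred pin",u,v,"foot",proj(c,[567,-86.5,34])[0])
u,v=int(u),int(v);print(g[v-24:v+25:3,u-33:u+34:3].astype(int))
E
```

```text
time: 20.27
ee_pos: [618.1, -86.4, 215.1]
eef_rot: [0.001, 0.655, 0.756, -0.001]
force: [0.6, 0.4, 0.4]
opening: 0.3
grip_force: 0.0
173.5108658216452 centre in tool 118.18487846388145 201.9016867561094 post ang if touching ahead 83.51086582164521
[616.08102434 -82.53158618 215.00602842] [-0.2   0.3   1.64 -0.    1.2  -1.66]
pred pin 306.51011152390936 136.08505380732925 foot [307.61339852 133.85346601]
[[126 127 126 122  85  89  90  88  88  88  89  88  88  87 145 147 146 146
  149 149 149 149 148]
 [182 198 127 183 122 130 129 130  88  90  89  87  90  88 145 146 147 148
  146 148 149 148 150]
 [208 208 206 207 120 146 145 146  88  87  89  87  90 100 147 148 147 148
  149 148 148 149 149]
 [208 208 207 207 111 148 148 140  91  88  90  88  88  93 147 146 148 149
  147 148 147 149 148]
 [210 210 208 204 100 150 149 140  90  91  88  92  89  89 147 146 150 148
  148 147 147 148 146]
 [208 209 206 205 103 147 148 147  90  91  92  74  82  87 100 148 149 148
  147 128 131 131 135]
 [208 208 209 208 195 140 147 141  88  89  36  40  35  70 112 209 209 210
  211 212 215 215 216]
 [206 208 208 
[... 256 characters left out ...]
174 174 171 172 171]
 [208 209 206 207 207 107 149 150 143  77  40  46  40  96 151 151 150 148
  148 149 151 150 151]
 [209 211 209 206 207 152 149 150 112  91  89  77  90 103 151 150 151 149
  148 147 148 149 147]
 [209 208 209 208 209 197 141 148  89  89  89  90  88 150 150 150 149 147
  148 147 150 147 147]
 [207 207 208 206 207 200 133 148  89  89  90  89  89 150 151 151 147 150
  148 147 148 147 148]
 [206 207 208 207 205 204 125 149 143  88  89  90  91 152 151 149 148 149
  151 150 148 149 151]
 [206 206 206 208 206 206 122 152 113  90  90  90  90 152 152 150 148 148
  150 150 148 148 150]
 [205 206 208 208 206 207 114 151  90  89  91  90  90 151 150 150 149 149
  149 149 148 149 147]]
```

The pin-top blob falls exactly on the predicted pixel, so the pin is at (567,-86.5).

```bash

python3 -m pendant '[[0.87,-0.48,0,0,0,0,1],[0,0,1,0,0,0,1],[0,0,1,0,0,0,1],[0,0,1,0,0,0,1],[0,0,1,0,0,0,1]]'
python3 -m pendant '[[0,0,1,0,0,0,1],[0,0,1,0,0,0,1],[0,0,1,0,0,0,1],[0,0,0.6,0,0,0,1],[0,0,0,0,0,0,1]]'
python3 -m pendant '[[0,0,0.5,0,0,0,1],[0,0,0.4,0,0,0,1],[0,0,0.2,0,0,0,1],[0,0,0,0,0,0,1],[0,0,0,0,0,0,1]]'
```

```text
time: 22.4
ee_pos: [597.7, -89.9, 134.9]
eef_rot: [0.0, 0.058, 0.998, -0.0]
force: [0.8, -0.3, 0.0]
opening: 0.2
grip_force: 0.0
time: 22.82
ee_pos: [594.7, -89.0, 60.2]
eef_rot: [-0.003, 0.057, 0.998, 0.0]
force: [-1.3, 0.5, 0.3]
opening: 0.0
grip_force: 0.0
time: 23.23
ee_pos: [597.7, -89.3, 42.1]
eef_rot: [0.0, 0.057, 0.998, -0.0]
force: [-0.4, 0.2, -0.2]
opening: 0.2
grip_force: 0.0
```

```bash

python3 -m pendant '[[0.15,0,0,0,0,0,1],[0.15,0,0,0,0,0,1],[0.15,0,0,0,0,0,1],[0.15,0,0,0,0,0,1],[0,0,0,0,0,0,1]]'
python3 -m pendant '[[0.1,0,0,0,0,0,1],[0.1,0,0,0,0,0,1],[0.1,0,0,0,0,0,1],[0,0,0,0,0,0,1]]'
```

```text
time: 23.65
ee_pos: [585.6, -88.1, 42.4]
eef_rot: [0.001, 0.057, 0.998, -0.0]
force: [0.6, 0.0, -0.2]
opening: -0.0
grip_force: 0.1
time: 23.98
ee_pos: [579.6, -87.4, 42.1]
eef_rot: [0.0, 0.057, 0.998, -0.0]
force: [0.6, -0.0, -0.0]
opening: -0.1
grip_force: 0.7
```

```bash

python3 -m pendant '[[0.1,0,0,0,0,0,1],[0.1,0,0,0,0,0,1],[0.1,0,0,0,0,0,1],[0.1,0,0,0,0,0,1]]'
python3 look.py wrist:w12; python3 - <<'E'
from h import *
c=pickle.load(open("w12.pkl","rb"));g=c["image"].mean(2)
u,v=proj(c,[567,-86.5,69])[0];print("pred pin",u,v,proj(c,[567,-86.5,34])[0])
u,v=int(u),int(v);print(u,v);print(g[v-60:v+44:5,u-60:u+61:5].astype(int))
E
```

```text
time: 24.32
ee_pos: [571.7, -86.2, 42.0]
eef_rot: [0.0, 0.057, 0.998, 0.0]
force: [1.1, -0.1, 1.5]
opening: 0.2
grip_force: 0.9
173.49277432233012 centre in tool 74.50851110737744 210.38827061794333 post ang if touching ahead 83.49277432233012
pred pin 312.5834148809478 253.92532310725153 [313.44983586 227.18803228]
312 253
[[133 133 133 130  83  92  91  92  92  92  91  32  35  36  38  80  82  93
   92 118 124 153 151 153 151]
 [132 133 132 129  72  93  92  92  93  92  58  36  37  35  34  95 114 108
  148 115  91  90  93  91 151]
 [134 133 131 133 117  92  95  93  93  94  32  34  38  37  36  43 112 113
  207 210 209 199 174 143 109]
 [130 132 133 133 132  91  93  91  91  93  31  37  43  38  36  32 107 108
  190 193 193 199 201 203 205]
 [132 131 132 132 131  89  91  92  93  91  35  40  40  43  40  35 103 109
  123 182 182 182 183 185 187]
 [133 132 132 131 131  83  93  93  93  88  41  48  50  47  49  37  92  94
  115 177 177 175 179 181 180]
 [132 132 131 132 132  79  93  92  94  90  51  49  47  48  49  38  95  95
   94  91  92  92 154 169 135]
 [134 134 132 132 132 103  92  93  94  
[... 731 characters left out ...]
17  16  78  79  79  13  78  79  80  16
   19  22 152 153 152 152 149]
 [130 129 132 132 134 133 135  19  20  20  21  80 106  22 106 103  28  16
   17  18 153 153 154 154 152]
 [130 129 132 132 133 132  21  22  20  22  21  20  82  26 103  22  20  20
   21  20  18 155 155 152 152]
 [ 19  23 132 132 132 129  20  22  20  25  20  21  19  24  22  22  22  21
   24  22  22 123 154 151 152]
 [ 19  21 128  81  18  21  19  21  20  19  22  17  17  25  22  20  23  20
   23  20  17  21  21  80 134]
 [ 21  20  22  18  19  19  16  21  20  21  22  21  16  28  22  21  20  19
   21  23  19  20  23  21  22]
 [ 25  22  21  20  17  21  21  24  19  24  20  19  18  26  20  16  20  18
   20  21  21  16  18  18  18]]
```

```bash
python3 - <<'E'
from h import *
from rig import ctrl
c=pickle.load(open("w12.pkl","rb"));s=ctrl.get_state();P=np.array([574.5,-17.3])
p=at(c,312,226,69)[:2];print("pin",p,np.hypot(*(p-P)),np.degrees(np.arctan2(*(p-P)[::-1]))%360)
yaw=2*np.arctan2(s['eef_rot'][2],s['eef_rot'][1]);x=np.array([np.cos(yaw),np.sin(yaw)]);y=np.array([np.sin(yaw),-np.cos(yaw)])
print("pin in tool",(p-s['ee_pos'][:2])@x,(p-s['ee_pos'][:2])@y,"pivot in tool",(P-s['ee_pos'][:2])@x,(P-s['ee_pos'][:2])@y)
E
```

```text
pin [552.64675524 -85.06254653] 71.19920658654233 252.12562380498235
pin in tool 18.43708044405735 -1.11992874669825 pivot in tool 4.402049444039732 68.68225548403824
```

```bash

python3 -m pendant '[[0.18,-0.01,0,0,0,0.75,1],[0.18,-0.01,0,0,0,0.75,1],[0.18,-0.01,0,0,0,0.75,1],[0.18,-0.01,0,0,0,0.75,1],[0.18,-0.01,0,0,0,0.75,1]]'
python3 -m pendant '[[0.18,-0.01,0,0,0,0.75,1],[0.18,-0.01,0,0,0,0.75,1],[0.18,-0.01,0,0,0,0.75,1],[0.18,-0.01,0,0,0,0.75,1],[0.18,-0.01,0,0,0,0.75,1]]'
python3 -m pendant '[[0.18,-0.01,0,0,0,0.75,1],[0.18,-0.01,0,0,0,0.75,1],[0.18,-0.01,0,0,0,0.75,1],[0.18,-0.01,0,0,0,0.75,1],[0.18,-0.01,0,0,0,0.75,1]]'
cat > pin.py <<'E'
import sys
from h import *
from rig import ctrl,optics
c=optics.capture("wrist");s=ctrl.get_state();P=np.array([574.5,-17.3])
g=cv2.cvtColor(c["image"],cv2.COLOR_RGB2GRAY)
m=((g>42)&(g<58)).astype(np.uint8);m[:195]=0;m[260:]=0;m[:,:270]=0;m[:,360:]=0
n,l,st,ce=cv2.connectedComponentsWithStats(cv2.morphologyEx(m,cv2.MORPH_OPEN,np.ones((3,3),np.uint8)))
k=1+st[1:,4].argmax();print(st[k],ce[k]);p=at(c,*ce[k],69)[:2]
yaw=2*np.arctan2(s['eef_rot'][2],s['eef_rot'][1]);x=np.array([np.cos(yaw),np.sin(yaw)]);y=np.array([np.sin(yaw),-np.cos(yaw)])
print("pin",p,np.hypot(*(p-P)),np.degrees(np.arctan2(*(p-P)[::-1]))%360,"in tool",(p-s['ee_pos'][:2])@x,(p-s['ee_pos'][:2])@y,"pivot in tool",(P-s['ee_pos'][:2])@x,(P-s['ee_pos'][:2])@y,np.degrees(yaw)%360)
E
python3 pin.py
```

```text
time: 24.78
ee_pos: [554.0, -82.9, 41.9]
eef_rot: [0.0, 0.188, 0.982, 0.0]
force: [1.5, 0.5, 0.8]
opening: 0.1
grip_force: 1.1
time: 25.2
ee_pos: [537.7, -75.7, 41.8]
eef_rot: [0.0, 0.315, 0.949, 0.0]
force: [2.4, -0.6, 0.1]
opening: 0.1
grip_force: 1.0
time: 25.62
ee_pos: [523.9, -64.5, 41.9]
eef_rot: [0.0, 0.436, 0.9, 0.0]
force: [2.1, -1.3, -0.1]
opening: 0.0
grip_force: 1.1
[305 215  25  22 429] [316.56410256 226.02097902]
pin [511.67865424 -48.51224426] 70.14788431804304 206.42008795752363 in tool 19.219315657767137 0.6844791344389045 pivot in tool 4.825645472055635 69.33976249182159 128.26073118196308
```

```bash

python3 -m pendant '[[0.18,-0.01,0,0,0,0.75,1],[0.18,-0.01,0,0,0,0.75,1],[0.18,-0.01,0,0,0,0.75,1],[0.18,-0.01,0,0,0,0.75,1],[0.18,-0.01,0,0,0,0.75,1]]'
python3 -m pendant '[[0.18,-0.01,0,0,0,0.75,1],[0.18,-0.01,0,0,0,0.75,1],[0.12,-0.01,0,0,0,0.5,1],[0,0,0,0,0,0,1]]'
python3 pin.py
```

```text
time: 26.08
ee_pos: [513.3, -50.1, 41.9]
eef_rot: [0.0, 0.549, 0.836, 0.0]
force: [0.9, -1.4, -0.3]
opening: 0.3
grip_force: 1.1
time: 26.42
ee_pos: [508.7, -41.1, 41.7]
eef_rot: [-0.0, 0.605, 0.796, -0.0]
force: [1.1, 0.6, 0.3]
opening: 0.4
grip_force: 0.4
[309 209  25  28 497] [320.51911469 223.80482897]
pin [504.52630291 -20.01841256] 70.02648107496802 182.2247685492842 in tool 21.405395469908402 1.8396105505497313 pivot in tool 5.1932922522298695 69.96358401806108 105.61098587464926
```

```bash

python3 -m pendant '[[0.06,0,0,0,0,0.2,1],[0.06,0,0,0,0,0.2,1],[0,0,0,0,0,0,1]]'
python3 pin.py
```

```text
time: 26.72
ee_pos: [508.0, -39.6, 41.7]
eef_rot: [-0.0, 0.616, 0.788, -0.001]
force: [0.1, -4.0, 0.3]
opening: 0.0
grip_force: 2.1
[309 209  25  29 524] [320.30725191 224.0629771 ]
pin [504.3458398  -18.54828381] 70.16526494807584 181.01938141874967 in tool 21.321425210298422 1.5107962263620287 pivot in tool 5.613106468142517 69.89510091339174 103.95617305378059
```

```bash

python3 -m pendant '[[0.06,0,0,0,0,0,1],[0.06,0,0,0,0,0,1],[0,0,0,0,0,0,1]]'
python3 pin.py
python3 -m pendant '[[0.05,0,0,0,0,0,1],[0.05,0,0,0,0,0,1],[0,0,0,0,0,0,1]]'
python3 pin.py
```

```text
time: 27.02
ee_pos: [508.1, -39.3, 41.8]
eef_rot: [0.002, 0.615, 0.788, -0.002]
force: [-0.3, -11.1, -0.5]
opening: -0.1
grip_force: 5.6
[309 210  25  28 522] [320.95785441 224.72605364]
pin [504.69616643 -18.44156088] 69.81316739567434 180.93692262033795 in tool 21.08624911372294 1.8012626036904111 pivot in tool 5.239837967435404 69.79221491059121 104.05644332869265
time: 27.32
ee_pos: [508.1, -39.2, 41.9]
eef_rot: [0.003, 0.615, 0.789, -0.003]
force: [1.3, -17.1, -2.9]
opening: 0.0
grip_force: 8.3
[309 210  25  29 531] [320.6873823  224.89830508]
pin [504.57073311 -18.31147304] 69.93658159594004 180.82868157587353 in tool 21.105721342893727 1.6588581654393197 pivot in tool 5.0130536866434126 69.71876922203016 104.13185988409339
```

The lever is hard on its stop: force rose to 17 N with no motion. Retreat and recheck the dial and lever from above.

```bash

python3 -m pendant '[[-0.3,0,0,0,0,0,1],[-0.7,0,0,0,0,0,1],[0,0,-1,0,0,0,1],[0,0,-1,0,0,0,1],[0,0,-1,0,0,0,1]]'
python3 -m pendant '[[0,0,-1,0,0,0,1],[0,0,-1,0,0,0,1],[0,0,-1,0,0,0,1],[0,0,-1,0,0,0,1],[0,0,-1,0,0,0,1]]'
python3 -m pendant '[[1,0,0,0,0,0,1],[1,0,0,0,0,0,1],[1,0,0,0,0,0,1],[1,0,0,0,0,0,1],[1,0,0,0,0,0,1]]'>/dev/null
python3 -m pendant '[[1,0,0,0,0,0,1],[1,0,0,0,0,0,1],[1,0,0,0,0,0,1],[1,0,0,0,0,0,1],[1,0,0,0,0,0,1]]'>/dev/null
python3 -m pendant '[[0,0,0,0,0,0,1],[0,0,0,0,0,0,1]]'
python3 look.py wrist:w13;python3 prof.py w13;python3 meas.py w13 176.8; python3 look.py scene:s13; python3 - <<'E'
from h import *
c=pickle.load(open("s13.pkl","rb"));g=c["image"].mean(2);u,v=proj(c,[504.6,-18.4,69])[0].astype(int);print(u,v);print(g[v-3:v+12:2,u-8:u+9:2].astype(int))
E
```

```text
time: 27.78
ee_pos: [510.9, -53.4, 101.6]
eef_rot: [-0.002, 0.617, 0.787, -0.0]
force: [-0.4, -1.5, -0.1]
opening: 0.2
grip_force: 0.0
time: 28.2
ee_pos: [511.3, -53.0, 202.3]
eef_rot: [-0.001, 0.616, 0.788, 0.0]
force: [0.3, -0.5, 1.3]
opening: 0.1
grip_force: 0.0
time: 29.2
ee_pos: [463.2, 141.0, 201.4]
eef_rot: [-0.001, 0.615, 0.788, -0.0]
force: [0.8, 0.3, 0.8]
opening: 0.0
grip_force: 0.0
104.04122723584244 centre in tool -23.57482711566993 54.23178219921586 post ang if touching ahead 14.041227235842442
idx [135.3 135.5 135.9 135.7 135.9 136.1 136.5 136.8] deg 3.51 at91 136.91
mk [136.9 136.8 137.2 137.2 137.4 137.5] deg 3.19 at91 136.58
index: fit angle at r=91 179.03800476824864 mean 179.24508957613943 56 slope -0.013579331664966969
marker: r=91 176.83683378535588 median [176.82112701 171.85       180.8       ] 38
103.97822058030239 centre in tool -22.708608476841246 54.05147620962315 post ang if touching ahead 13.978220580302391
344 208
[[174 164 151 145 137 135 150 180 200]
 [131 146 141 137 123 132 140 145 170]
 [134 152 141 124  68  83 137 141 145]
 [152 150 142 114  54  64 132 142 142]
 [101 152 158 116  50  67 133 136 141]
 [ 53  91 146 123  51  66 134 138 142]
 [110  78  87  95  51  71 134 139 139]
 [136 122  92  70  75 108 139 139 138]]
```

```bash
python3 -c "
from rig import ctrl
print(ctrl.finish_job())"
```

```text
the job is handed in; nothing more can be done
None
```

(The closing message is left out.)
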